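Lean the price chalkboard against the crate of squash pickles

TASK

Take the blue-framed chalkboard out of the wooden holder and set it up as the sign for the crate of yellow-lidded jars: stand its bottom edge on the counter in front of the crate's blue-slatted side (the side away from the robot) and lean it back against that slat at an easy reading slope, about 15 to 20 degrees off upright. It should be centred on the crate and square to it, with the chalk drawing facing outward, and stay there by itself; leave the crates, the other boards and the loose jars where they are.

Things in the scene. Friction and masses are not known exactly. Their poses are not given: they have to be found in the camera images.
- slate: flat chalkboard: black panel with a white chalk drawing of a jar, bright blue frame; 120 wide, 185 tall, 10 thick, about 0.2 kg. Starts upright on its bottom edge in any one of the holder's grooves. Origin: centre of the bottom edge. z: up the board; y: along its width; x: out of the chalk-drawing face (faces at x = +5 drawing, -5 mm back)
- slate_top (a point): centre of the chalkboard's top edge, 185 mm along z from its origin
- slate_view (a point): imaginary point 100 mm straight out in front of the chalk-drawing side, at mid height (x = 100, z = 92.5 mm in the chalkboard's frame); tells which way the drawing faces
- crate_yellow: slatted pine crate with four yellow-lidded jars fixed in it, 190 by 190, walls 105 high, lid tops at 120 mm, about 3 kg, loose on the counter. Origin: centre of its underside; z up; x out of its front, the side away from the robot, with the top slat painted blue (vertical front face at x = 95 mm); y along the front
- crate_yellow_edge (a point): middle of the top edge of the yellow-lidded crate's blue-slatted front: x = 95, y = 0, z = 105 mm in the crate's frame
- crate_silver: the same kind of crate and frame, with four silver-lidded jars; not to be disturbed
- holder: light pine block fixed on the counter, 160 (x) by 140 (y) by 45 high, with three open-ended grooves along y, at x = -50, 0 and 50 mm, each 13 wide and 30 deep (groove floor 15 mm above the counter); one board stands in each, front side to the holder's +x. Origin: centre of its underside
- white_board: white wipe-clean board in an aluminium frame, 120 wide, 130 tall, 10 thick (its top 145 mm above the counter), standing in another groove of the holder; same frame as the chalkboard; not to be disturbed
- oak_board: plain dark oak serving board, 120 wide, 130 tall, 10 thick (its top 145 mm above the counter), standing in the remaining groove; same frame; not to be disturbed
- jar_dill: loose silver-lidded jar near the counter's far edge, 82 diameter, 112 tall; origin: centre of its underside; not to be disturbed
- jar_squash: loose yellow-lidded jar near the counter's far edge, 82 diameter, 112 tall; origin: centre of its underside; not to be disturbed
Mind the look-alikes: they are no part of the job. What is meant by the slate is not pink, and is the smaller of those in its own colour.

How it is judged:
On the way:
1. the chalkboard has been drawn up clear of the holder's grooves (height (world z) of slate above 0.05 m), for 0.1 s.
At the end, for the whole second after the job is handed in: The chalkboard stands on its bottom edge on the counter, leaning back against the blue-slatted front of the yellow-lidded crate, 7 to 31 degrees off upright, within 30 mm of the crate's middle, square to it within 10 degrees, drawing outward, at rest (height (world z) of slate below 0.008 m and angle between slate's own z axis and vertical between 0.12 and 0.55 rad and contact force between slate and crate_yellow above 0.05 N and x of slate in the frame of crate_yellow above 0.1 m and x of slate_top in the frame of crate_yellow below 0.1 m and y of slate in the frame of crate_yellow between -0.03 and 0.03 m and angle between the y axis of slate and the y axis of crate_yellow, either way round below 0.17 rad and x of slate_view in the frame of crate_yellow above 0.15 m and linear speed of slate below 0.02 m/s and angular speed of slate below 0.1 rad/s); the robot touches nothing.
It fails at once if a crate was pushed more than 20 mm (distance of any of crate_yellow, crate_silver from where it was at the start of the episode above 0.02 m).
It fails at once if another board was shifted more than 20 mm or tipped (distance of any of white_board, oak_board from where it was at the start of the episode above 0.02 m or angle between any of white_board, oak_board's own z axis and vertical above 0.3 rad).
It fails at once if a loose jar was moved more than 20 mm (distance of any of jar_dill, jar_squash from where it was at the start of the episode above 0.02 m).
It also fails if it takes over 45 s, if anything falls off the work surface, if the arm or the gripper's body presses on something with over 40 N, if the wrist force passes 120 N, or if a joint passes its speed limit or range.

ROBOT

A 6-joint arm with a two-finger parallel gripper is mounted at the origin on the work surface. World frame = base frame: x ahead of the robot, y to its left, z up, the work surface at z = 0. Lengths are in m, angles in rad, forces in N, time in s.
With the tool pointing down it reaches from about 0.225 to 0.875 m from the base axis. Payload 3.4 kg.
Tool frame: the origin (TCP) lies midway between the tips of the shut fingers; the grasp point (between the pads) lies 19 mm behind it (pinch_z is the distance from the TCP to the grasp point, in m); z points along the fingers, y is the line along which they close (so a half turn about z gives the same grasp; the last joint's range is limited). The gripper opens to 85 mm and grips with 20 to 120 N. Pads are 22 mm wide; open, the fingers measure 114 mm over their backs; the gripper's body (76 mm by 85 mm) begins 54 mm behind the grasp point. The pads swing forward as they close: fully open they stand 13 mm farther back than shut.
Start: joints at [-1.334, 0.276, 1.505, -0, 1.361, -0.121], TCP at [0.201, -0.539, 0.201] pointing down, gripper open.
Joint ranges: [-2.89, 2.89], [-0.75, 2.08], [0.22, 2.7], [-1.18, 4.32], [0.11, 2.71], [-2.7, 2.7]. Speed limits (rad/s): [2.57, 2.57, 3.14, 3.14, 3.14, 3.14].

INTERFACE

Orientations are given as a unit quaternion [w, x, y, z].
In Python, from rig import get_state, get_image, sign_off, pinch_z gives the robot as it stands.
- The arm moves only by the tool send_rows, never from a script. Its argument "steps" is one flat list of numbers, 5 for each row, row after row: the gripper's target within -1 to 1 (fully open at 1, half-way at 0, shut at -1), then the shift along the tool's x, y, z in cm, then the turn about the tool's z in degrees. In form: [gripper, x, y, z, roll, gripper, x, y, z, roll, ...]. A call has 1 to 12 rows; each row shifts and turns the commanded pose from where the row before left it, along the tool's axes as they then stand; what a row does not reach is not made up. A row lasts 1/10 s, in which the tool goes at most 50 mm and 8.59 degrees, less where a joint would pass 70% of its speed; a pose out of reach is approached as far as the arm can. A call is refused whole if a number of a shift passes 5 or a number of a turn 8.59, either way. A call with a gripper value outside its range is refused whole. The fingers move at their own pace and stop on an object; "newtons" is the grip in N (left out, the last holds). Time passes only in rows, so rows that do not move let the fingers close. It gives the time, the measured TCP pose, the force, the opening and the grip force at its end, in the units of the state.
- get_state(): the state, without advancing time (a new reading comes with each control period).
- get_image(name): name is "scene" or "top"; returns a dict with "color" (400x640x3 uint8, red, green, blue), "mtx" (3x3 intrinsics, pixels), "T" (4x4, takes a point from camera to world coordinates). Camera axes: x right, y down, z forward; pixel columns grow to the right and rows downward; lengths in m; the calibration is good to about 2 mm. A picture is of the moment at which its call begins. There is no depth.
- sign_off(): hands the job in; it is judged then, once.
The state is a dict: "clock": time; "qpos": joint angles; "qd": joint speeds; "effort": joint torques, N m; "position": TCP position; "ee_rot": TCP orientation; "contact_force": force on the tool from outside, world axes, zero at the start; "moment": the same for the moment, N m; "width": finger opening in m; "gripper_force": force on a finger pad.
Only numpy, scipy, OpenCV 4.12 (cv2) and the standard library are available. Lean on these libraries where they do the work, as an engineer would, in place of code of your own. Each camera call takes 0.05 s, during which the arm holds its last target. There are 200 camera calls.

## Working session

There is one attempt and no reset: what is moved stays moved. The work goes in short steps, Python scripts to look and compute and a tool call to move; the robot and the scene stay as the last step left them, time stands still between calls to the robot, and variables do not carry over. Pictures are saved under pics/ and viewed, at most 10 in all, crops included, and the job is handed in when it is done.

Besides the shell and the picture viewer there is one more tool, called after "Request:" by a JSON object that holds its "op" and its "data", one argument or row to a line. send_rows: Moves the arm, as the interface text tells. Its arguments: {"type":"object","properties":{"steps":{"type":"array"},"newtons":{"type":"number"}},"required":["steps"]}

```bash
mkdir -p pics
cat > h.py <<'E'
import numpy as np, cv2
from rig import get_state, get_image, sign_off, pinch_z
def save(name,fn):
    d=get_image(name); cv2.imwrite(fn,d["color"][:,:,::-1]); return d
def ray(d,u,v,z):
    "world point at height z seen at pixel u,v"
    r=d["T"][:3,:3]@np.linalg.solve(d["mtx"],[u,v,1]); o=d["T"][:3,3]
    return o+r*(z-o[2])/r[2]
def proj(d,p):
    q=np.linalg.inv(d["T"])@np.append(p,1); q=d["mtx"]@q[:3]; return q[:2]/q[2]
E
python3 - <<'E'
from h import *
np.set_printoptions(precision=3,suppress=True)
for n in("scene","top"):
    d=save(n,f"pics/{n}0.png"); print(d["mtx"],d["T"])
print(get_state(),pinch_z)
E
```

```text
[[415.95    0.    323.121]
 [  0.    415.95  195.06 ]
 [  0.      0.      1.   ]] [[-0.388  0.7   -0.599  1.075]
 [ 0.921  0.285 -0.264  0.231]
 [-0.014 -0.654 -0.756  0.814]
 [ 0.     0.     0.     1.   ]]
[[371.466   0.    316.924]
 [  0.    371.466 202.853]
 [  0.      0.      1.   ]] [[-0.002 -0.998  0.057  0.469]
 [-1.     0.003  0.005 -0.016]
 [-0.005 -0.057 -0.998  1.071]
 [ 0.     0.     0.     1.   ]]
{'clock': 0.1, 'qpos': array([-1.334,  0.277,  1.506, -0.   ,  1.361, -0.121]), 'qd': array([ 0.   , -0.001, -0.003, -0.   ,  0.001,  0.001]), 'effort': array([  0.001, -41.77 , -24.641,  -0.   ,   0.006,   0.   ]), 'position': array([ 0.201, -0.538,  0.201]), 'ee_rot': array([-0.001,  0.984,  0.178, -0.   ]), 'contact_force': array([ 0.083, -0.761,  0.248]), 'moment': array([-0.015, -0.047, -0.008]), 'gripper_force': 0.0, 'width': 0.08530303090809355} 0.0187
```

View pics/scene0.png

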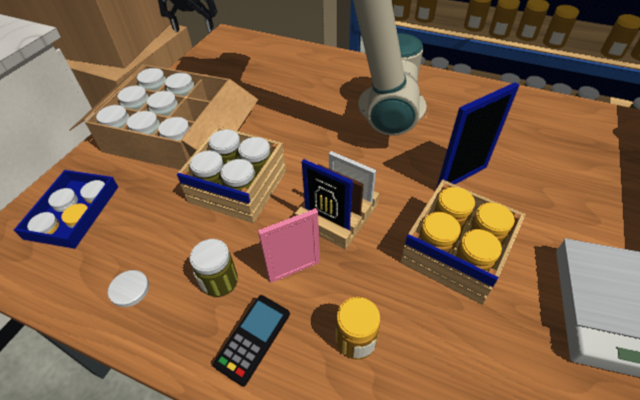

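View pics/top0.png

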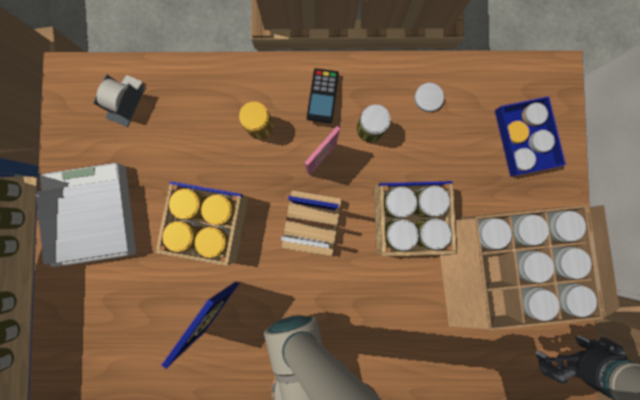

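The slate stands in the holder's front (far, +x) groove: about (314,203) in the top view, (330,195) in the scene view. The yellow crate is at about (200,222) top with its blue slat on the far side, and the large blue board at (200,325) is the look-alike. I'll enlarge for measurement.

Run:
```python
import cv2
a=cv2.imread("pics/top0.png")[165:285,150:350]; cv2.imwrite("pics/top0c.png",cv2.resize(a,None,fx=4,fy=4,interpolation=cv2.INTER_CUBIC))
a=cv2.imread("pics/scene0.png")[140:310,290:530]; cv2.imwrite("pics/scene0c.png",cv2.resize(a,None,fx=3.3333,fy=3.3333,interpolation=cv2.INTER_CUBIC))
```

```text
(no output)
```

View pics/top0c.png

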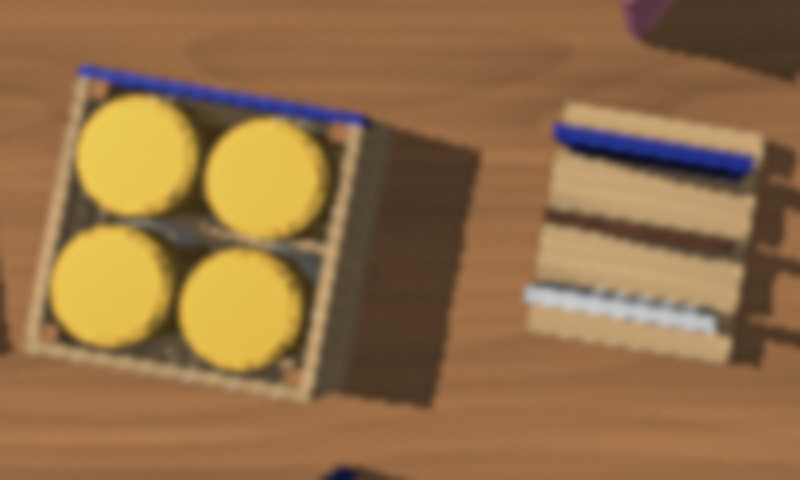

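View pics/scene0c.png

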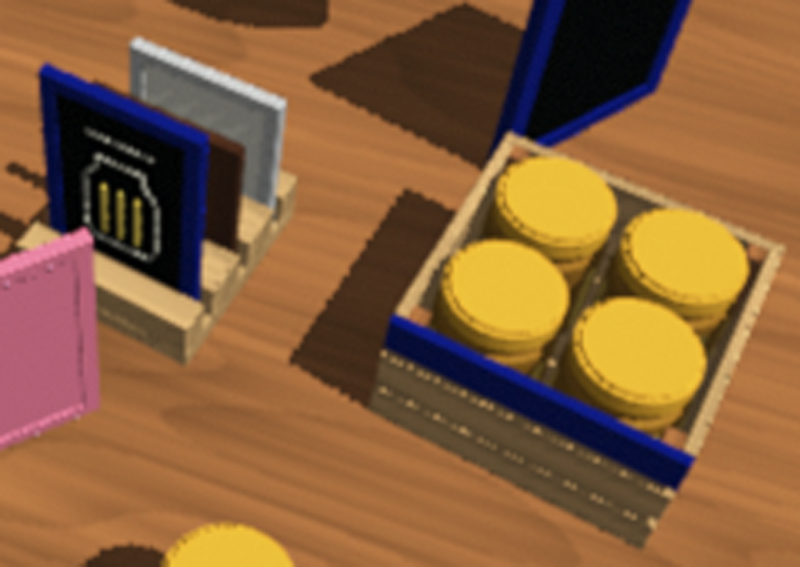

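```bash
cat > fit.py <<'E'
from h import *
from scipy.optimize import least_squares
np.set_printoptions(precision=4,suppress=True)
T=lambda u,v:(150+u/4,165+v/4)
S=lambda u,v:(290+u*.3,140+v*.3)
def fit(obs,x0):
    def f(p):
        c,s=np.cos(p[2]),np.sin(p[2]);r=[]
        for d,l,px in obs: r+=list(proj(d,[p[0]+c*l[0]-s*l[1],p[1]+s*l[0]+c*l[1],l[2]])-px)
        return r
    q=least_squares(f,x0); print(q.x,np.degrees(q.x[2]),'\n res',q.fun.reshape(-1,2).tolist() if 0 else q.fun.round(1)); return q.x
if __name__=="__main__":
    t=get_image("top");s=get_image("scene")
    a=.095;z=.105
    print("crate");fit([(t,(a,a,z),T(82,67)),(t,(a,-a,z),T(367,119)),(t,(-a,a,z),T(28,350)),(t,(-a,-a,z),T(308,400)),
     (s,(a,a,z),S(692,462)),(s,(a,-a,z),S(393,320)),(s,(-a,a,z),S(782,248)),(s,(-a,-a,z),S(512,134))],[.5,.3,0])
    print("holder");b=.08;e=.07;z=.045
    H=fit([(t,(b,e,z),T(567,102)),(t,(b,-e,z),T(765,135)),(t,(-b,e,z),T(527,330)),(t,(-b,-e,z),T(730,362)),(s,(b,e,z),S(188,330))],[.5,0,0])
    print("slate");b=.06;z=.2
    fit([(t,(0,b,z),T(555,131)),(t,(0,-b,z),T(751,167)),(s,(.005,b,z),S(206,144)),(s,(.005,-b,z),S(43,70))],[.5,0,0])
    c,sn=np.cos(H[2]),np.sin(H[2]);print("slot",H[0]+c*.05,H[1]+sn*.05)
E
python3 fit.py
```

```text
crate
[ 0.4728  0.2971 -0.1798] -10.303188217378638 
 res [-0.7 -1.1 -0.7 -1.4 -1.7 -0.   0.2  0.6 -0.2  0.5 -1.3 -0.9  1.  -1.3
 -1.1 -1.6]
holder
[ 0.4726  0.0037 -0.1636] -9.374043419512024 
 res [-0.4 -0.4 -0.  -0.6  0.  -0.2 -0.4  0.1 -0.2 -1.3]
slate
[ 0.5209 -0.0016 -0.1812] -10.380828994633331 
 res [-1.3 -0.4 -0.  -0.4 -0.3 -0.6 -0.5 -0.9]
slot 0.5219640083434874 -0.004478566346281805
```

Request:
{"op": "send_rows", "data": {
  "steps": [1, 0, 0, -2, -8.5, 1, 0, 0, -2, -8.5, 1, 0, 0, -2, -8.5, 1, 0, 0, 0, -8.5, 1, 0, 0, 0, -8.5, 1, 0, 0, 0, -8.5, 1, 0, 0, 0, -8.2, 1, 0, 0, 0, 0, 1, 0, 0, 0, 0]
}}

```text
clock: 1.1
position: [0.2014, -0.5385, 0.2611]
ee_rot: [-0.0, 0.769, 0.64, 0.0]
contact_force: [-0.3, 0.9, 0.4]
width: 0.0857
gripper_force: 0.0
```

Request:
{"op": "send_rows", "data": {
  "steps": [1, 4.2, 1.5, 0, 0, 1, 4.2, 1.5, 0, 0, 1, 4.2, 1.5, 0, 0, 1, 4.2, 1.5, 0, 0, 1, 4.2, 1.5, 0, 0, 1, 4.2, 1.5, 0, 0, 1, 4.2, 1.5, 0, 0, 1, 4.2, 1.5, 0, 0, 1, 4.2, 1.5, 0, 0, 1, 4.2, 1.5, 0, 0, 1, 4.2, 1.5, 0, 0, 1, 4.2, 1.5, 0, 0]
}}

```text
clock: 2.3
position: [0.4692, -0.0732, 0.2615]
ee_rot: [0.0, 0.769, 0.64, 0.0]
contact_force: [0.5, -0.5, 0.8]
width: 0.0856
gripper_force: 0.0
```

Request:
{"op": "send_rows", "data": {
  "steps": [1, 4.1, 1.8, 0, 0, 1, 4.1, 1.8, 0, 0, 1, 0, 0, 0, 0, 1, 0, 0, 0, 0, 1, 0, 0, 0, 0]
}}

```text
clock: 2.8
position: [0.518, -0.0014, 0.2611]
ee_rot: [-0.0, 0.768, 0.64, -0.001]
contact_force: [0.1, -0.2, -0.6]
width: 0.0856
gripper_force: 0.0
```

Run:
```python
from h import *
d=get_image("scene");t=get_image("top")
a=cv2.resize(d["color"][60:260,240:440,::-1],None,fx=2,fy=2,interpolation=cv2.INTER_CUBIC)
b=cv2.resize(t["color"][100:300,220:420,::-1],None,fx=2,fy=2,interpolation=cv2.INTER_CUBIC)
cv2.imwrite("pics/a1.png",np.hstack([a,b])); print(get_state())
```

```text
{'clock': 2.9, 'qpos': array([-1.37458262e-01,  1.60377263e-01,  1.51133972e+00, -4.96648470e-04,
        1.46998250e+00,  4.46706337e-02]), 'qd': array([-0.00482955, -0.00426067, -0.00217281,  0.00259944, -0.00104943,
       -0.00114069]), 'effort': array([ 3.60447373e-01, -3.52087998e+01, -2.54440355e+01,  2.18122406e-02,
       -4.48675986e-03,  3.21828564e-03]), 'position': array([ 0.51802751, -0.001795  ,  0.26140092]), 'ee_rot': array([ 1.26928557e-04,  7.68464185e-01,  6.39892751e-01, -2.18590697e-04]), 'contact_force': array([ 0.70130919,  0.01841197, -0.64030799]), 'moment': array([-0.00672179, -0.01600537, -0.01088848]), 'gripper_force': 0.0, 'width': 0.08550562711424704}
```

View pics/a1.png

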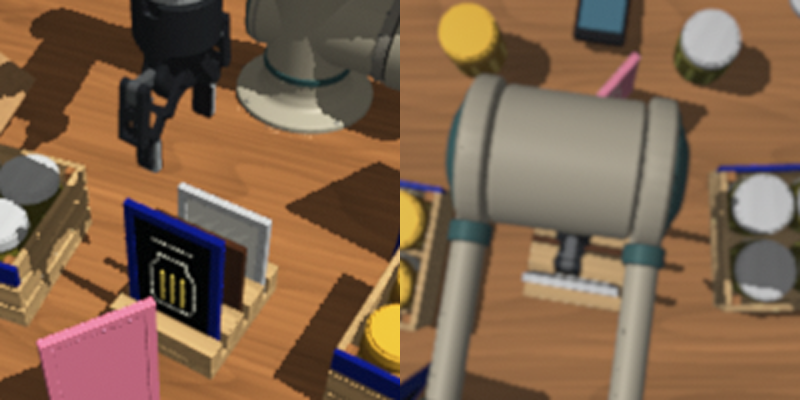

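The fingers hang straight above the slate, with one finger on each side of its plane and nothing in the way below (slate top edge at about (175,220) in the left half). Descending and gripping.

Request:
{"op": "send_rows", "data": {
  "steps": [1, 0, 0.3, 2, 0, 1, 0, 0, 2, 0, 1, 0, 0, 2, 0, 1, 0, 0, 2, 0, 1, 0, 0, 2, 0, 1, 0, 0, 0.4, 0, 1, 0, 0, 0, 0, 1, 0, 0, 0, 0],
  "newtons": 25
}}

```text
clock: 3.7
position: [0.5223, -0.0018, 0.1584]
ee_rot: [0.001, 0.768, 0.64, 0.001]
contact_force: [-0.0, 0.7, 0.2]
width: 0.0852
gripper_force: 0.0
```

Request:
{"op": "send_rows", "data": {
  "steps": [-1, 0, 0, 0, 0, -1, 0, 0, 0, 0, -1, 0, 0, 0, 0, -1, 0, 0, 0, 0, -1, 0, 0, 0, 0, -1, 0, 0, 0, 0, -1, 0, 0, 0, 0, -1, 0, 0, 0, 0, -1, 0, 0, 0, 0, -1, 0, 0, 0, 0],
  "newtons": 25
}}

```text
clock: 4.7
position: [0.5219, -0.0012, 0.1575]
ee_rot: [0.0, 0.768, 0.641, 0.0]
contact_force: [1.1, 0.6, 3.0]
width: 0.0092
gripper_force: 28.0
```

Request:
{"op": "send_rows", "data": {
  "steps": [-1, 0, 0, -0.5, 0, -1, 0, 0, -1, 0, -1, 0, 0, -1, 0, -1, 0, 0, -1, 0, -1, 0, 0, -1.5, 0, -1, 0, 0, -2, 0, -1, 0, 0, -2, 0, -1, 0, 0, -2, 0, -1, 0, 0, -2, 0, -1, 0, 0, -1, 0, -1, 0, 0, 0, 0],
  "newtons": 40
}}

```text
clock: 5.8
position: [0.5221, -0.0013, 0.2991]
ee_rot: [0.001, 0.768, 0.641, 0.001]
contact_force: [-0.7, -0.0, -3.0]
width: 0.0088
gripper_force: 42.7
```

Run:
```python
from h import *
np.set_printoptions(precision=4,suppress=True)
d=get_image("scene");s=get_state();print(s)
cv2.imwrite("pics/s2.png",cv2.resize(d["color"][20:260,240:540,::-1],None,fx=2.5,fy=2.5,interpolation=cv2.INTER_CUBIC))
c=np.array([.473,.297]);a=np.radians(-10.3);tgt=c+.133*np.array([np.cos(a),np.sin(a)])
R=np.zeros((3,3));from scipy.spatial.transform import Rotation as Ro
R=Ro.from_quat(np.roll(s["ee_rot"],-1)).as_matrix()
print(tgt,R.T@np.append(tgt-s["position"][:2],0)*100)
```

```text
{'clock': 5.85, 'qpos': array([-0.1357,  0.1539,  1.4323, -0.0001,  1.5549,  0.0441]), 'qd': array([-0.0008,  0.0134,  0.0373,  0.0013, -0.0061,  0.0004]), 'effort': array([  0.019 , -37.8641, -27.8464,  -0.0107,   0.0024,   0.0003]), 'position': array([ 0.5215, -0.0012,  0.2977]), 'ee_rot': array([0.0002, 0.7677, 0.6408, 0.0002]), 'contact_force': array([ 0.0431, -0.2516, -2.9312]), 'moment': array([-0.0169, -0.0202, -0.0431]), 'gripper_force': 42.740694880485535, 'width': 0.008647181272145369}
[0.6039 0.2732] [28.4727  3.1956 -0.0002]
```

View pics/s2.png

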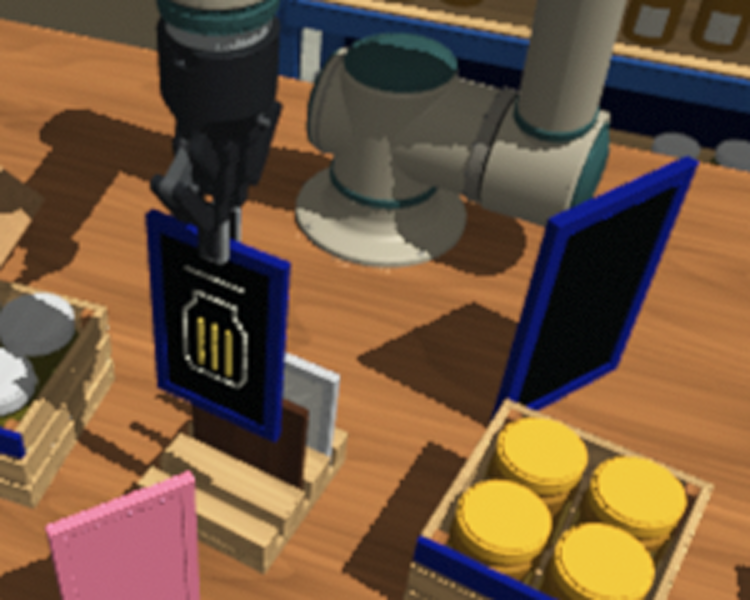

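The slate is lifted clear of the grooves, upright and square in the grip (corners (148,213), (290,263), (278,437), (160,390)). The other boards stand undisturbed. Carrying it over to the front of the crate.

Request:
{"op": "send_rows", "data": {
  "steps": [-1, 1.5, 0.3, 0, 0, -1, 3, 0.3, 0, 0, -1, 3, 0.3, 0, 0, -1, 3, 0.3, 0, 0, -1, 3, 0.3, 0, 0, -1, 3, 0.3, 0, 0, -1, 3, 0.3, 0, 0, -1, 3, 0.3, 0, 0, -1, 3, 0.3, 0, 0, -1, 2, 0.5, 0, 0, -1, 0, 0, 0, 0]
}}

```text
clock: 6.95
position: [0.6023, 0.2678, 0.2945]
ee_rot: [-0.001, 0.767, 0.642, -0.001]
contact_force: [0.6, -0.2, -2.4]
width: 0.0089
gripper_force: 42.7
```

Request:
{"op": "send_rows", "data": {
  "steps": [-1, 0, 0, 1.5, 0, -1, 0, 0, 2, 0, -1, 0, 0, 2, 0, -1, 0, 0, 2, 0, -1, 0, 0, 2, 0, -1, 0, 0, 1.5, 0, -1, 0, 0, 1, 0, -1, 0, 0, 0, 0, -1, 0, 0, 0, 0]
}}

```text
clock: 7.85
position: [0.6023, 0.2638, 0.1773]
ee_rot: [-0.0, 0.768, 0.641, -0.0]
contact_force: [-0.9, -1.0, -2.0]
width: 0.0086
gripper_force: 42.8
```

Run:
```python
from h import *
np.set_printoptions(precision=4,suppress=True)
d=get_image("scene");s=get_state();print(s["clock"],s["position"],s["contact_force"],s["ee_rot"])
cv2.imwrite("pics/s3.png",cv2.resize(d["color"][100:320,350:580,::-1],None,fx=2.7,fy=2.7,interpolation=cv2.INTER_CUBIC))
```

```text
7.9 [0.6028 0.2638 0.178 ] [ 0.4616  0.2484 -2.2164] [0.0003 0.7678 0.6407 0.0006]
```

View pics/s3.png

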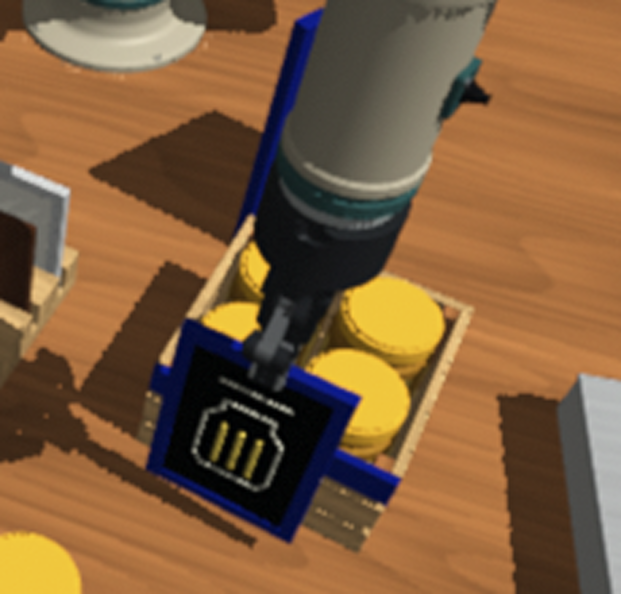

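The slate hangs just in front of the slat, drawing outward. Its bottom corners are at (148,470) and (290,542), its top ones at (190,320) and (360,398); it looks shifted a little toward -y. Checking the numbers.

Run:
```python
from fit import *
d=get_image("scene")
F=lambda u,v:(350+u/2.7,100+v/2.7)
z=.036
q=fit([(d,(.005,-.06,z),F(148,470)),(d,(.005,.06,z),F(290,542)),(d,(.005,-.06,z+.185),F(188,322)),(d,(.005,.06,z+.185),F(360,400))],[.6,.27,-.18])
c=np.array([.473,.297]);a=np.radians(-10.3)
R=np.array([[np.cos(a),-np.sin(a)],[np.sin(a),np.cos(a)]])
for p in(q[:2],get_state()["position"][:2]): print(R.T@(p-c))
```

```text
[ 0.5994  0.2638 -0.1693] -9.699380533317946 
 res [-0.5 -1.5  1.2 -0.4 -1.5  0.2  0.8  1.3]
[ 0.1303 -0.0101]
[ 0.1337 -0.0093]
```

Request:
{"op": "send_rows", "data": {
  "steps": [-1, 0.5, 0, 0, 0, -1, 0.5, 0, 0, 0, -1, 0, 0, 1, 0, -1, 0, 0, 1, 0, -1, 0, 0, 0.8, 0, -1, 0, 0, 0.3, 0, -1, 0, 0, 0, 0, -1, 0, 0, 0, 0]
}}

```text
clock: 8.75
position: [0.6042, 0.2734, 0.1463]
ee_rot: [0.0, 0.768, 0.641, 0.0]
contact_force: [-0.1, -1.1, -2.6]
width: 0.0092
gripper_force: 42.7
```

Request:
{"op": "send_rows", "data": {
  "steps": [-1, 0, 0, 0.15, 0, -1, 0, 0, 0.15, 0, -1, 0, 0, 0, 0]
}}

```text
clock: 9.05
position: [0.604, 0.2734, 0.1432]
ee_rot: [0.0, 0.768, 0.641, -0.0]
contact_force: [0.9, 0.7, -2.8]
width: 0.0083
gripper_force: 42.7
```

Request:
{"op": "send_rows", "data": {
  "steps": [-1, 0, 0, 0.1, 0, -1, 0, 0, 0.1, 0, -1, 0, 0, 0, 0]
}}

```text
clock: 9.35
position: [0.6047, 0.2736, 0.1425]
ee_rot: [0.001, 0.768, 0.641, 0.001]
contact_force: [-0.7, -0.6, 4.8]
width: 0.0085
gripper_force: 43.6
```

Contact with the counter (4.8 N). Now I open a little so the fingers guide the board loosely, and check it stands.

Request:
{"op": "send_rows", "data": {
  "steps": [-1, 0, 0, -0.1, 0, -0.75, 0, 0, 0, 0, -0.6, 0, 0, 0, 0, -0.45, 0, 0, 0, 0, -0.35, 0, 0, 0, 0, -0.35, 0, 0, 0, 0, -0.35, 0, 0, 0, 0]
}}

```text
clock: 10.05
position: [0.6041, 0.2735, 0.1422]
ee_rot: [0.0, 0.768, 0.641, -0.0]
contact_force: [-0.0, 0.0, 0.0]
width: 0.0276
gripper_force: 0.0
```

Request:
{"op": "send_rows", "data": {
  "steps": [-0.35, 0, -0.4, 0, 0, -0.35, 0, -0.4, 0, 0, -0.35, 0, -0.4, 0, 0, -0.35, 0, -0.4, 0, 0, -0.35, 0, -0.4, 0, 0, -0.35, 0, -0.4, 0, 0, -0.35, 0, 0, 0, 0]
}}

```text
clock: 10.75
position: [0.5796, 0.2779, 0.1423]
ee_rot: [-0.0, 0.768, 0.641, -0.0]
contact_force: [-0.0, -1.2, 0.5]
width: 0.0278
gripper_force: 0.0
```

Run:
```python
from h import *
d=get_image("scene");s=get_state();print(s["clock"],s["position"],s["contact_force"],s["width"])
cv2.imwrite("pics/s4.png",cv2.resize(d["color"][100:320,350:580,::-1],None,fx=2.7,fy=2.7,interpolation=cv2.INTER_CUBIC))
```

```text
10.8 [0.58005471 0.27785127 0.14236204] [0.31433545 0.10464974 0.16667437] 0.02778332161501241
```

View pics/s4.png

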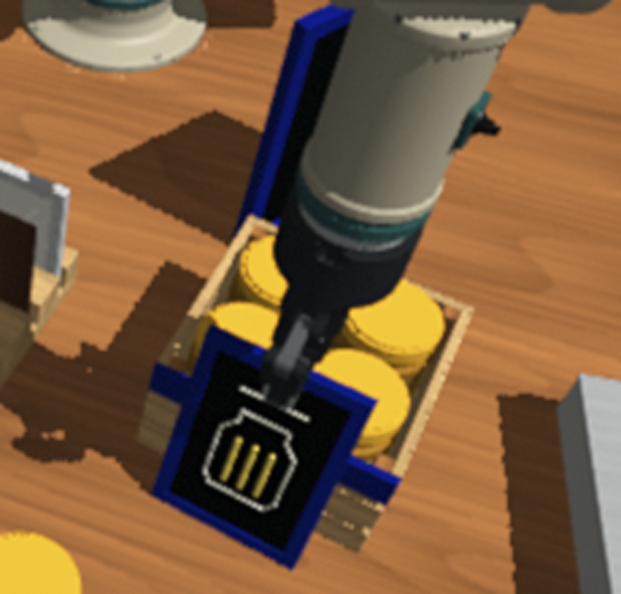

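The board now leans partway back between the fingers, its bottom edge on the counter at (153,497)–(290,567). Continuing.

Request:
{"op": "send_rows", "data": {
  "steps": [-0.35, 0, -0.4, 0, 0, -0.35, 0, -0.4, 0, 0, -0.35, 0, -0.4, 0, 0, -0.35, 0, -0.4, 0, 0, -0.35, 0, -0.4, 0, 0, -0.35, 0, -0.4, 0, 0, -0.35, 0, 0, 0, 0]
}}

```text
clock: 11.5
position: [0.5563, 0.2822, 0.1424]
ee_rot: [0.0, 0.768, 0.641, -0.0]
contact_force: [0.6, 0.0, 0.1]
width: 0.0279
gripper_force: 0.0
```

Request:
{"op": "send_rows", "data": {
  "steps": [0, 0, 0, 0, 0, 0.3, 0, 0, 0, 0, 0.3, 0, 0, 0, 0, 0.3, 0, 0, 0, 0, 0.3, 0, 0, 0, 0]
}}

```text
clock: 12.0
position: [0.5569, 0.282, 0.1422]
ee_rot: [0.0, 0.768, 0.641, -0.0]
contact_force: [0.7, -0.1, -0.3]
width: 0.0557
gripper_force: 0.0
```

Run:
```python
from h import *
d=get_image("scene");s=get_state();print(s["clock"],s["position"],s["contact_force"],s["width"])
cv2.imwrite("pics/s5.png",cv2.resize(d["color"][100:320,350:580,::-1],None,fx=2.7,fy=2.7,interpolation=cv2.INTER_CUBIC))
```

```text
12.05 [0.55691922 0.28200707 0.14224025] [0.24126819 0.41351205 0.31744138] 0.05547548329373475
```

View pics/s5.png

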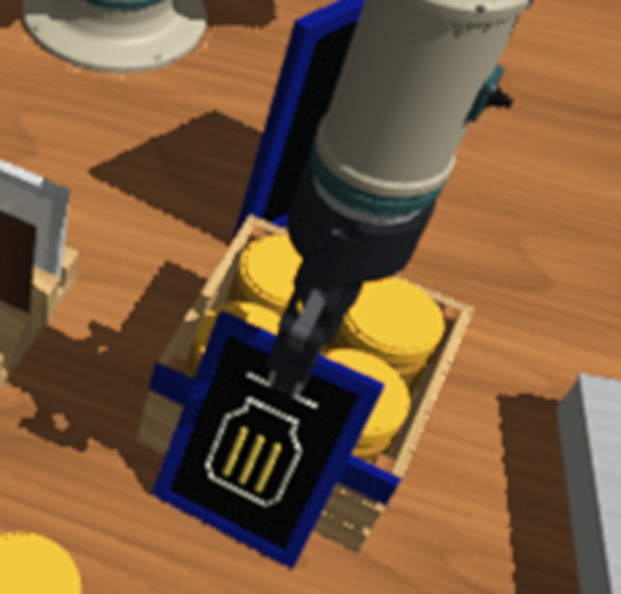

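The board leans back at the slat (top edge at (220,315)–(382,385), bottom unmoved) with the fingers clear of it. Opening fully and lifting straight off.

Request:
{"op": "send_rows", "data": {
  "steps": [1, 0, 0, 0, 0, 1, 0, 0, 0, 0, 1, 0, 0, 0, 0, 1, 0, 0, -0.5, 0, 1, 0, 0, -1, 0, 1, 0, 0, -2, 0, 1, 0, 0, -3, 0, 1, 0, 0, -3, 0, 1, 0, 0, -3, 0, 1, 0, -3, -3, 0, 1, 0, -4, 0, 0, 1, 0, -4, 0, 0]
}}

```text
clock: 13.25
position: [0.4484, 0.3022, 0.2994]
ee_rot: [0.0, 0.768, 0.64, 0.002]
contact_force: [0.0, 0.8, 0.4]
width: 0.0855
gripper_force: 0.0
```

Run:
```python
from h import *
d=get_image("scene");s=get_state();print(s["clock"],s["position"],s["contact_force"],s["width"])
a=d["color"][100:310,350:560,::-1];t=get_image("top")["color"][150:300,140:290,::-1]
cv2.imwrite("pics/s6.png",np.hstack([cv2.resize(a,(480,480),interpolation=2),cv2.resize(t,(320,480)[:1]+(320,),interpolation=2).copy() if 0 else cv2.copyMakeBorder(cv2.resize(t,(320,320),interpolation=2),0,160,0,0,0)]))
```

```text
13.3 [0.44033432 0.30277967 0.29963812] [-5.55822554 -0.51332088 -1.02616252] 0.08563210079106513
```

View pics/s6.png

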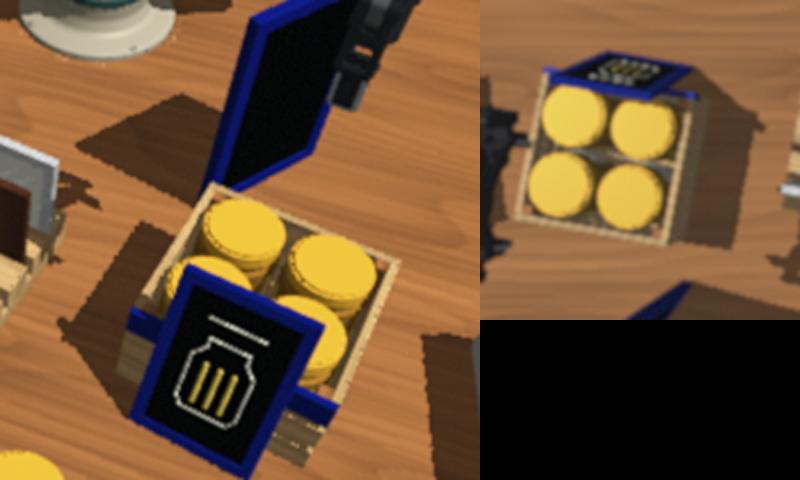

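Run:
```python
from fit import *
d=get_image("scene");t=get_image("top");s=get_state();print(s["position"],s["contact_force"])
k=210/480
F=lambda u,v:np.array([350+u*k,100+v*k]); G=lambda u,v:np.array([140+(u-480)*150/320,150+v*150/320])
obs=[(d,-.06,.185,F(190,266)),(d,.06,.185,F(323,323)),(d,.06,0,F(250,478)),(d,-.06,0,F(131,416)),
 (t,.06,0,G(608,52)),(t,-.06,0,G(692,68))]
def P(p,l):
    v=np.array([.005*np.cos(p[3])-l[1]*np.sin(p[3]),l[0]]);c,n=np.cos(p[2]),np.sin(p[2])
    return [p[0]+c*v[0]-n*v[1],p[1]+n*v[0]+c*v[1],.005*np.sin(p[3])*2+l[1]*np.cos(p[3])]
q=least_squares(lambda p:np.concatenate([proj(o[0],P(p,o[1:3]))-o[3] for o in obs]),[.6,.27,-.18,.3])
print(q.x,np.degrees(q.x[2:]),q.fun.round(1))
c=np.array([.473,.297]);a=np.radians(-10.3);R=np.array([[np.cos(a),-np.sin(a)],[np.sin(a),np.cos(a)]])
print(R.T@(q.x[:2]-c))
```

```text
[0.4483 0.302  0.2988] [-0.0847  0.4468 -0.4971]
[ 0.5987  0.2731 -0.1746  0.2934] [-10.0027  16.8099] [-1.8 -1.6  1.6  1.1  0.1 -0.1 -0.6 -0.6 -1.3 -0.2 -0.  -0.7]
[ 0.1279 -0.001 ]
```

Lean is 16.8°, lateral offset -1 mm and squareness within 0.5°. The force reading on the arm is back to zero. Handing in.

```bash
python3 -c "
from rig import sign_off
print(sign_off())"
```

```text
the job is handed in; nothing more can be done
None
```

The chalkboard stands in front of the yellow-lidded crate, leaning on its blue slat at about 17°, within about 1 mm of centre and 0.5° of square by my camera fit, drawing outward, and the job is handed in (no verdict returned).

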